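Seat an instrument box in the assembly fixture by pushing

ROBOT

A 7-joint arm with a two-finger parallel gripper is mounted at the origin on the work surface. World frame = base frame: x ahead of the robot, y to its left, z up, the work surface at z = 0. Lengths are in m, angles in degrees, forces in N, time in s.
With the tool pointing down it reaches from about 0.425 to 0.875 m from the base axis. Payload 4.7 kg.
Tool frame: the origin (TCP) lies at the very end of the fingers, on their centre line; the grasp point (between the pads) lies 19 mm behind it (bot.hold_point_z is the distance from the TCP to the grasp point, in m); z points along the fingers, y is the line along which they close (so a half turn about z gives the same grasp; the last joint's range is limited). The gripper opens to 87 mm and grips with 3 to 60 N. Pads are 19 mm wide; open, the fingers measure 117 mm over their backs; the gripper's body (75 mm by 190 mm) begins 51 mm behind the grasp point.
Start: joints at [-76.14, 18.392, -4.016, 83.108, 1.295, 78.541, -3.26], TCP at [0.147, 0.633, 0.223] pointing down, gripper open.
Joint ranges: [-163.93, 163.93], [-17.29, 119.83], [-79.2, 71.16], [3.27, 140.29], [-89.18, 269.18], [5.43, 117.66], [-154.24, 154.24]. Speed limits (degrees/s): [147.25, 147.25, 180, 180, 180, 180, 180].

INTERFACE

Orientations are given as [roll, pitch, yaw] about the fixed x, y, z axes, in that order (R = Rz(yaw) Ry(pitch) Rx(roll)).
In Python, from station import bot gives the robot as it stands. The module is installed in compiled form; this text tells all that it offers.
- The arm moves only by the tool play_rows, never from a script. Its argument "moves" is a list of rows, each an object of numbers: "tx", "ty", "tz": the shift along the tool's x, y, z normalised to -1 to 1, where 1 is 0.03 m; "wx", "wy", "wz": the turn, a rotation vector about the tool's x, y, z normalised to -1 to 1, where 1 is 5 degrees. In form: [{"tx": .., "ty": .., "tz": .., "wx": .., "wy": .., "wz": ..}, ...]. A call has exactly 10 rows; each row shifts and turns the commanded pose from where the row before left it, along the tool's axes as they then stand; what a row does not reach is not made up. A row lasts 1/12 s, in which the tool goes at most 41.7 mm and 7.16 degrees, less where a joint would pass 70% of its speed; a pose out of reach is approached as far as the arm can. A call with a number of a shift or a turn outside -1 to 1 is refused whole. A call with a gripper value outside its range is refused whole. "hand" is the gripper's target within -1 to 1 (fully open at 1, half-way at 0, shut at -1), set as the call begins (left out, the last holds). The fingers move at their own pace and stop on an object; "force" is the grip in N (left out, the last holds). Time passes only in rows, so rows that do not move let the fingers close, or fill a call up. It gives the time, the measured TCP pose, the force, the opening and the grip force at its end, in the units of the state.
- bot.read_state(): the state, without advancing time (a new reading comes with each control period).
- bot.get_image(name): name is "side" or "top" or "wrist"; returns the picture (384x512x3 uint8, red, green, blue); there is no depth.
- bot.calibration(name): a dict with "mtx" (3x3 intrinsics, pixels), "T" (4x4, takes a point from camera to world coordinates). Camera axes: x right, y down, z forward; pixel columns grow to the right and rows downward; lengths in m; the calibration is good to about 2 mm. The wrist camera is an equidistant fisheye: a pixel r from the principal point sees the ray r / f radians off the axis. A picture is of the moment at which its call begins: read the wrist's pose just before it. calibration takes no time and is no camera call; for the wrist camera it gives the pose at the moment of the call.
- bot.close_job(): hands the job in; it is judged then, once.
The state is a dict: "clock": time; "q": joint angles; "joint_vel": joint speeds; "joint_torque": joint torques, N m; "tcp_pos": TCP position; "tool_rot": TCP orientation; "force": force on the tool from outside, world axes, zero at the start; "moment": the same for the moment, N m; "opening": opening from 0.0 (shut) to 1.0 (fully open); "gripper_force": force on a finger pad.
Only numpy, scipy, OpenCV 4.12 (cv2) and the standard library are available. Lean on these libraries where they do the work, as an engineer would, in place of code of your own. Each camera call takes 0.05 s, during which the arm holds its last target. There are 200 camera calls.

TASK

Push the grey instrument box with the white lid across the table into the aluminium fixture and slide the orange jaw up against it, so that the box ends square in the corner: flat against the fence, against the end stop, and trapped by the jaw. Only push, with the fingertips or the outside of the fingers: keep the box flat on the table, never take the jaw between the fingers, and leave the other things on the bench where they are. Finish clear of everything.

Things in the scene. Friction and masses are not known exactly. Their poses are not given: they have to be found in the camera images.
- unit: the loose box to seat: grey housing, white lid with black slots and 4 screws, 92 mm (its x) by 120 mm (its y) by 38 mm high, 0.35 to 0.7 kg. Origin: centre of its underside, on the table; z up. It starts on the robot's side of the fence, within 0.4 rad of the fixture's axes; its x is to end along the fixture's x (no half turn).
- jig: fixed aluminium fixture, 30 mm high: fence 400 mm long, 18 mm thick; at its left end an end stop 20 mm thick sticks out 90 mm towards the robot. Origin: on the table at their inner corner. x: away from the robot, square to the fence; y: left along the fence. Fence face x = 0 (y from -380 to 20 mm), stop face y = 0. Seated box centre: x = -46, y = -60 mm. No floor plate.
- jaw (a joint): travel of the orange jaw along the fence, m: 0 at the far right, growing towards the end stop (at most 0.19). Its pressing face is at fixture y = -0.28 + this value; 0.16 touches a box seated in the corner. It slides with about 2.5 N of friction, stays where left, and starts between 0 and 0.03.
- jaw_face (a point): centre of the orange jaw's pressing face (towards the end stop), 20 mm above the table, 42 mm from the fence; axes as the fixture's. The jaw block is 30 mm thick (y from -30 mm to 0), 80 mm across (x from -40 to 40 mm), top 40 mm above the table; a tab goes on over the fence to x = 64 mm. Push it on its back (y = -30 mm).
- screw_box: bystander: clear compartment box of screws, 170 by 120 by 35 mm high; origin under its centre
- screwdriver: bystander: screwdriver with red handle lying on the table, 190 mm long along its x, about 30 mm thick; origin near its middle
- cleaner: bystander: white bottle with blue cap, 44 mm across, 120 mm high, standing beyond the fence; origin under its centre
- jar: bystander: small amber jar with black lid, 40 mm across, 50 mm high, standing left of the end stop; origin under its centre
- multitool: bystander: folded steel multi-tool with a red stripe, 100 (its x) by 26 by 16 mm high, lying on the robot's side of the jaw; origin under its centre
- tape: bystander: roll of black tape lying flat, 90 mm across, 20 mm high; origin under its centre
- bit_case: bystander: green case of screwdriver bits, 85 by 130 by 22 mm high; origin under its centre
Mind the look-alikes: they are no part of the job. What is shaped like the unit but purple or yellow is not meant.

How it is judged (in metres and radians):
At the end, for the whole second after the job is handed in: The box stands flat and still on the table in the fixture's corner: within 4 mm of the fence and within 4 mm of the end stop, square to them within 0.04 rad (about 2 degrees), with the orange jaw within 4 mm of its free side (x of unit in the frame of jig between -0.05 and -0.042 m and y of unit in the frame of jig between -0.064 and -0.056 m and angle between the x axis of unit and the x axis of jig, either way round below 0.04 rad and y of jaw_face in the frame of unit above -0.064 m and angle between unit's own z axis and vertical below 0.04 rad and height (world z) of unit below 0.004 m and linear speed of unit below 0.01 m/s); the robot touches nothing.
It fails at once if the box is lifted or tipped (more than 10 mm up or 0.15 rad over) (height (world z) of unit above 0.01 m or angle between unit's own z axis and vertical above 0.15 rad).
It fails at once if the orange jaw is taken between the fingers (the grasp point lies within the jaw block) (y of the grasp point in the frame of jaw_face between -0.028 and -0.002 m and x of the grasp point in the frame of jaw_face between -0.038 and 0.066 m and z of the grasp point in the frame of jaw_face below 0.022 m).
It fails at once if one of the other things on the bench is moved by more than 15 mm or lifted (distance of any of screw_box, screwdriver, cleaner, jar, multitool, tape, bit_case from where it was at the start of the episode above 0.015 m).
It also fails if it takes over 48 s, if anything falls off the work surface, if the arm or the gripper's body presses on something with over 40 N, if the wrist force passes 120 N, or if a joint passes its speed limit or range.

## Working session

There is one attempt and no reset: what is moved stays moved. The work goes in short steps, Python scripts to look and compute and a tool call to move; the robot and the scene stay as the last step left them, time stands still between calls to the robot, and variables do not carry over. Pictures are saved under pics/ and viewed, at most 10 in all, crops included, and the job is handed in when it is done.

Besides the shell and the picture viewer there is one more tool, called by a JSON object that holds its "op" and its "data", one argument or row to a line. play_rows: Moves the arm, as the interface text tells. Scaled input: -1 to 1 covers 0.03 m each way for a shift and 5 degrees each way for a turn. Its arguments: {"type":"object","properties":{"moves":{"type":"array"},"hand":{"type":"number"},"force":{"type":"number"}},"required":["moves"]}

```bash
mkdir -p pics; ls
python3 - <<'E'
from station import bot
import cv2,numpy as np
s=bot.read_state();print({k:np.round(v,3) for k,v in s.items()})
for n in ("top","side"):
    im=bot.get_image(n);cv2.imwrite(f"pics/{n}0.png",im[:,:,::-1])
    c=bot.calibration(n);print(n,np.round(c["mtx"],1).tolist(),np.round(c["T"],3).tolist())
E
```

```text
pics
{'clock': np.float64(0.0), 'q': array([-76.141,  18.439,  -4.017,  83.176,   1.296,  78.541,  -3.26 ]), 'joint_vel': array([ 0.014, -0.068, -0.057, -0.032,  0.036, -0.028,  0.14 ]), 'joint_torque': array([ 1.0000e-03, -4.9129e+01, -4.0400e-01, -3.1253e+01, -6.4000e-02,
        4.4000e-02,  0.0000e+00]), 'tcp_pos': array([0.147, 0.633, 0.221]), 'tool_rot': array([-1.79890e+02,  6.00000e-03,  1.66952e+02]), 'force': array([-0.238, -0.128, -0.497]), 'moment': array([ 0.022,  0.001, -0.013]), 'gripper_force': np.float64(0.0), 'opening': np.float64(1.001)}
top [[347.7, 0.0, 258.8], [0.0, 347.7, 189.0], [0.0, 0.0, 1.0]] [[0.004, -0.989, 0.146, 0.345], [-1.0, -0.008, -0.024, 0.011], [0.025, -0.146, -0.989, 1.215], [0.0, 0.0, 0.0, 1.0]]
side [[478.0, 0.0, 253.4], [0.0, 478.0, 191.3], [0.0, 0.0, 1.0]] [[-1.0, -0.012, 0.027, 0.48], [-0.029, 0.626, -0.779, 1.024], [-0.008, -0.78, -0.626, 0.866], [0.0, 0.0, 0.0, 1.0]]
```

View pics/top0.png

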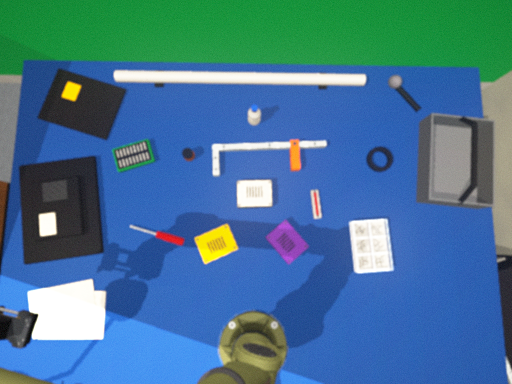

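View pics/side0.png

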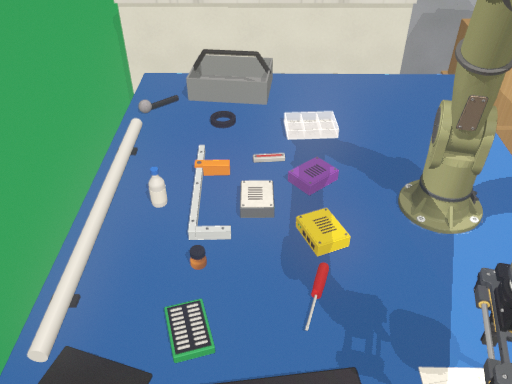

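The top view shows the unit at about (255,193), the fence along row 146, the stop at column 216, the orange jaw at (295,155) and the multitool at (316,204). The side view shows the same layout, with the unit at (257,198). Next I'll measure with masks.

```bash
cat > h.py <<'E'
import cv2,numpy as np
from station import bot
def ray(n,px,z,c=None):
    c=c or bot.calibration(n);px=np.atleast_2d(px).astype(float)
    d=np.c_[px,np.ones(len(px))]@np.linalg.inv(c["mtx"]).T@c["T"][:3,:3].T;o=c["T"][:3,3]
    return (o+d*((z-o[2])/d[:,2])[:,None])[:,:2]
def blobs(n,im,mask,roi,z,amin=30):
    m=np.zeros_like(mask);x0,y0,x1,y1=roi;m[y0:y1,x0:x1]=mask[y0:y1,x0:x1]
    out=[]
    for c in cv2.findContours(m,cv2.RETR_EXTERNAL,cv2.CHAIN_APPROX_NONE)[0]:
        if cv2.contourArea(c)<amin: continue
        w=ray(n,c[:,0,:],z);r=cv2.minAreaRect((w*1000).astype(np.float32))
        out.append((np.round(r[0],1),np.round(r[1],1),round(r[2],1),cv2.boundingRect(c)))
    return out
def masks(im):
    h=cv2.cvtColor(im,cv2.COLOR_RGB2HSV)
    return dict(white=cv2.inRange(h,(0,0,165),(180,70,255)),orange=cv2.inRange(h,(5,150,120),(20,255,255)))
E
cat > m.py <<'E'
from h import *
for n,rois in dict(top=dict(unit=(232,175,280,212,.038),jig=(205,130,335,180,.03),jaw=(280,130,310,180,.04),mt=(306,182,326,225,.016)),
  side=dict(unit=(235,175,280,222,.038),jig=(180,140,235,245,.03),jaw=(185,150,235,180,.04),mt=(248,148,290,166,.016))).items():
    im=bot.get_image(n);M=masks(im)
    for k,r in rois.items():
        print(n,k,blobs(n,im,M['orange' if k=='jaw' else 'white'],r[:4],r[4]))
    x=(195,125,345,215) if n=='top' else (180,135,290,250)
    cr=im[x[1]:x[3],x[0]:x[2],::-1];cv2.imwrite(f"pics/c_{n}.png",cv2.resize(cr,None,fx=5,fy=5,interpolation=2))
E
python3 m.py
```

```text
top unit [(array([507. ,  -1.1]), array([ 93.2, 123. ]), 0.5, (236, 179, 37, 28))]
top jig [(array([630. ,  10.1]), array([114.4, 275.1]), 3.9, (212, 141, 78, 36)), (array([ 682.2, -206.7]), array([29.1, 96. ]), 0.7, (299, 140, 28, 9))]
top jaw [(array([ 641.3, -141.2]), array([103.4,  31.5]), 0.5, (290, 140, 10, 30))]
top mt [(array([ 472.5, -215.9]), array([101.7,  30.4]), 6.1, (310, 189, 12, 30))]
side unit [(array([507.,  -0.]), array([ 87.5, 118.8]), 1.8, (241, 180, 33, 28))]
side jig [(array([633.3,  24.1]), array([108.2, 304.9]), 3.8, (188, 168, 43, 72)), (array([ 686.9, -210.3]), array([21.6, 79.5]), 6.3, (197, 145, 8, 15))]
side jaw [(array([ 642.2, -117.6]), array([105.2,  70.5]), 1.1, (195, 160, 35, 15))]
side mt [(array([ 474.4, -206.7]), array([97.6, 43.8]), 1.0, (253, 153, 32, 9))]
```

View pics/c_top.png

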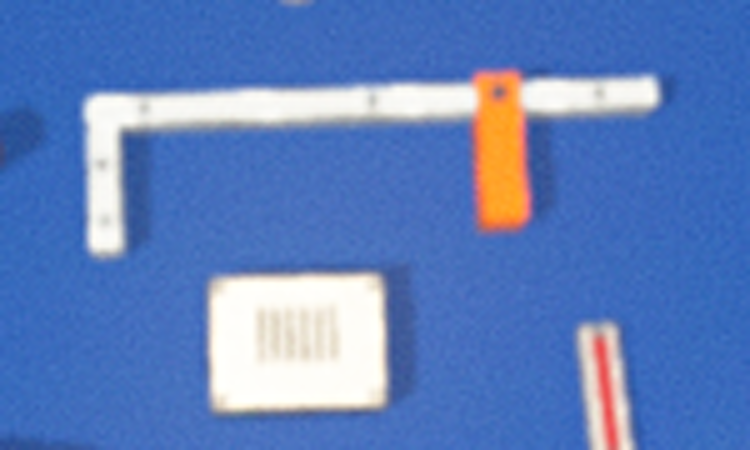

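The crop shows the fence tilted by about 2° (back edge from (95,97) to (655,77) in crop pixels). The unit is nearly square, and there is a clear lane from it to the fence. I'll fit the edges more closely.

```bash
cat > e.py <<'E'
from h import *
def edge(g,fix,rng,axis):
    # subpixel strongest edge across rng for each fixed index; axis 0: scan rows at a column, 1: scan cols at a row
    P=[]
    for f in fix:
        l=g[rng[0]:rng[1],f] if axis==0 else g[f,rng[0]:rng[1]]
        d=np.abs(np.diff(cv2.GaussianBlur(l.reshape(-1,1),(1,3),.8)[:,0]));i=d.argmax();i=min(max(i,1),len(d)-2)
        a,b,c=d[i-1:i+2];t=rng[0]+i+.5+.5*(a-c)/(a-2*b+c+1e-9)
        P.append((f,t) if axis==0 else (t,f))
    return np.array(P)
def line(w):
    v=cv2.fitLine(w.astype(np.float32),cv2.DIST_HUBER,0,.001,.001)[:,0];return v[2:],v[:2]
if __name__=="__main__":
    g=np.mean([bot.get_image("top")[:,:,0].astype(np.float32) for _ in range(3)],0)
    w=ray("top",np.r_[edge(g,range(216,286),(138,146),0),edge(g,range(304,324),(136,144),0)],.03)
    p,v=line(w);v=v*np.sign(v[1]);yaw=np.arctan2(-v[0],v[1]);ex=np.array([np.cos(yaw),np.sin(yaw)]);ey=v
    s=ray("top",edge(g,range(154,172),(216,224),1),.03);ys=np.median(s@ey)
    xb=np.median(w@ex)
    O=ex*(xb-.018)+ey*ys
    print("jig yaw",np.degrees(yaw),"origin",O, "stop edge slope",np.degrees(np.arctan2(line(s)[1][1],line(s)[1][0])))
    R=np.c_[ex,ey]
    for n,fix,r,a,z in [("far",range(242,268),(175,184),0,.038),("left",range(185,202),(232,242),1,.038),("right",range(185,202),(268,278),1,.038)]:
        u=ray("top",edge(g,fix,r,a),z);l=line(u);print("unit",n,u.mean(0),"jig",(u.mean(0)-O)@R,np.degrees(np.arctan2(l[1][1],l[1][0])))
    for n,r in [("jawL",(286,294)),("jawR",(296,306))]:
        u=ray("top",edge(g,range(152,168),r,1),.04);print(n,u.mean(0),"jig",(u.mean(0)-O)@R)
    c=np.array(ray("top",[[254,110]],.12))[0];print("cleaner cap",c,(c-O)@R)
E
python3 e.py
```

```text
jig yaw 2.5795412 origin [0.66271469 0.12363797] stop edge slope 3.0687604
unit far [ 0.55210615 -0.00269835] jig [-0.11618239 -0.12123022] -88.62164
unit left [0.50467122 0.0590167 ] jig [-0.16079169 -0.05744283] 1.6041465
unit right [ 0.50558843 -0.06178934] jig [-0.16531244 -0.17816774] 1.6558651
jawL [ 0.62301398 -0.12356969] jig [-0.05078638 -0.24517039]
jawR [ 0.62338779 -0.16081837] jig [-0.05208938 -0.28239814]
cleaner cap [0.76979223 0.00130293] [ 0.10146319 -0.12703023]
```

{"op": "play_rows", "data": {
  "moves": [
    {"tx":-0.78,"ty":-0.94,"wz":-0.78},
    {"tx":-0.78,"ty":-0.94,"wz":-0.78},
    {"tx":-0.78,"ty":-0.94,"wz":-0.78},
    {"tx":-0.78,"ty":-0.94,"wz":-0.78},
    {"tx":-0.78,"ty":-0.94},
    {"tx":-0.78,"ty":-0.94},
    {"tx":-0.78,"ty":-0.94},
    {"tx":-0.78,"ty":-0.94},
    {"tx":-0.78,"ty":-0.94},
    {"tx":-0.78,"ty":-0.94}
  ],
  "hand": 1
}}

```text
invalid input
```

{"op": "play_rows", "data": {
  "moves": [
    {"tx":-0.78,"ty":-0.94,"tz":0,"wx":0,"wy":0,"wz":-0.78},
    {"tx":-0.78,"ty":-0.94,"tz":0,"wx":0,"wy":0,"wz":-0.78},
    {"tx":-0.78,"ty":-0.94,"tz":0,"wx":0,"wy":0,"wz":-0.78},
    {"tx":-0.78,"ty":-0.94,"tz":0,"wx":0,"wy":0,"wz":-0.78},
    {"tx":-0.78,"ty":-0.94,"tz":0,"wx":0,"wy":0,"wz":0},
    {"tx":-0.78,"ty":-0.94,"tz":0,"wx":0,"wy":0,"wz":0},
    {"tx":-0.78,"ty":-0.94,"tz":0,"wx":0,"wy":0,"wz":0},
    {"tx":-0.78,"ty":-0.94,"tz":0,"wx":0,"wy":0,"wz":0},
    {"tx":-0.78,"ty":-0.94,"tz":0,"wx":0,"wy":0,"wz":0},
    {"tx":-0.78,"ty":-0.94,"tz":0,"wx":0,"wy":0,"wz":0}
  ],
  "hand": 1
}}

```text
clock: 1.18
tcp_pos: [0.3741, 0.3457, 0.2229]
tool_rot: [180.0, 0.0, -177.4]
force: [0.5, 0.4, 0.7]
opening: 1.001
gripper_force: 0.0
```

{"op": "play_rows", "data": {
  "moves": [
    {"tx":-0.16,"ty":-1,"tz":0.2,"wx":0,"wy":0,"wz":0},
    {"tx":-0.16,"ty":-1,"tz":0.2,"wx":0,"wy":0,"wz":0},
    {"tx":-0.16,"ty":-1,"tz":0.2,"wx":0,"wy":0,"wz":0},
    {"tx":-0.16,"ty":-1,"tz":0.2,"wx":0,"wy":0,"wz":0},
    {"tx":-0.16,"ty":-1,"tz":0.2,"wx":0,"wy":0,"wz":0},
    {"tx":-0.16,"ty":-1,"tz":0.2,"wx":0,"wy":0,"wz":0},
    {"tx":-0.16,"ty":-1,"tz":0.2,"wx":0,"wy":0,"wz":0},
    {"tx":-0.16,"ty":-1,"tz":0.2,"wx":0,"wy":0,"wz":0},
    {"tx":-0.16,"ty":-1,"tz":0.2,"wx":0,"wy":0,"wz":0},
    {"tx":-0.16,"ty":-1,"tz":0.2,"wx":0,"wy":0,"wz":0}
  ]
}}

```text
clock: 2.02
tcp_pos: [0.4345, 0.0481, 0.1626]
tool_rot: [180.0, 0.1, -177.4]
force: [0.9, -0.0, -0.7]
opening: 0.997
gripper_force: 0.0
```

{"op": "play_rows", "data": {
  "moves": [
    {"tx":0,"ty":-0.9,"tz":0.5,"wx":0,"wy":0,"wz":0},
    {"tx":0,"ty":-0.87,"tz":0.7,"wx":0,"wy":0,"wz":0},
    {"tx":0,"ty":0,"tz":0.8,"wx":0,"wy":0,"wz":0},
    {"tx":0,"ty":0,"tz":0.8,"wx":0,"wy":0,"wz":0},
    {"tx":0,"ty":0,"tz":0.8,"wx":0,"wy":0,"wz":0},
    {"tx":0,"ty":0,"tz":0.5,"wx":0,"wy":0,"wz":0},
    {"tx":0,"ty":0,"tz":0.4,"wx":0,"wy":0,"wz":0},
    {"tx":0,"ty":0,"tz":0.3,"wx":0,"wy":0,"wz":0},
    {"tx":0,"ty":0,"tz":0.12,"wx":0,"wy":0,"wz":0},
    {"tx":0,"ty":0,"tz":0,"wx":0,"wy":0,"wz":0}
  ]
}}

```text
clock: 2.85
tcp_pos: [0.4364, -0.0035, 0.0145]
tool_rot: [-180.0, -0.1, -177.4]
force: [-0.4, 0.6, 0.3]
opening: 0.996
gripper_force: 0.0
```

```bash
python3 -c "
from h import *
im=bot.get_image('side');cv2.imwrite('pics/s1.png',cv2.resize(im[120:280,180:400,::-1],None,fx=3.5,fy=3.5,interpolation=2))"
```

```text
(no output)
```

View pics/s1.png

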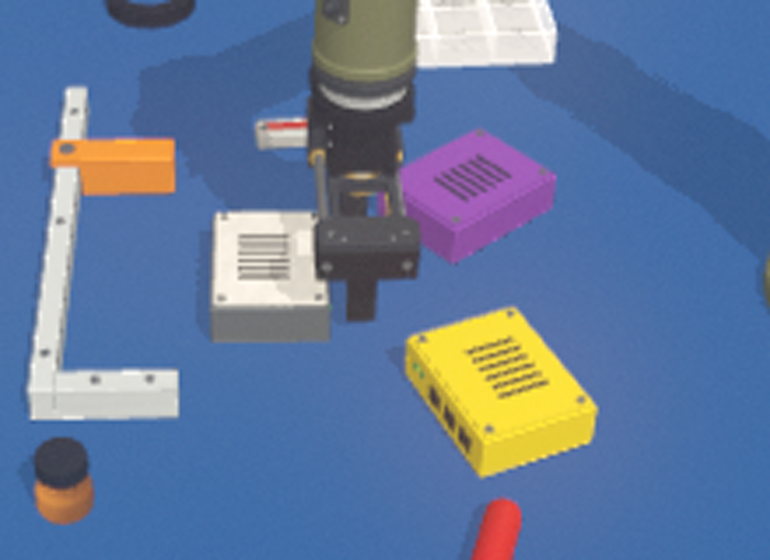

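The fingers are behind the box with a clear gap, at about (360,290) in the crop. I'll push along fixture +x.

{"op": "play_rows", "data": {
  "moves": [
    {"tx":-0.2,"ty":0,"tz":0,"wx":0,"wy":0,"wz":0},
    {"tx":-0.2,"ty":0,"tz":0,"wx":0,"wy":0,"wz":0},
    {"tx":-0.3,"ty":0,"tz":0,"wx":0,"wy":0,"wz":0},
    {"tx":-0.3,"ty":0,"tz":0,"wx":0,"wy":0,"wz":0},
    {"tx":-0.3,"ty":0,"tz":0,"wx":0,"wy":0,"wz":0},
    {"tx":-0.3,"ty":0,"tz":0,"wx":0,"wy":0,"wz":0},
    {"tx":-0.3,"ty":0,"tz":0,"wx":0,"wy":0,"wz":0},
    {"tx":-0.3,"ty":0,"tz":0,"wx":0,"wy":0,"wz":0},
    {"tx":-0.3,"ty":0,"tz":0,"wx":0,"wy":0,"wz":0},
    {"tx":-0.3,"ty":0,"tz":0,"wx":0,"wy":0,"wz":0}
  ]
}}

```text
clock: 3.73
tcp_pos: [0.5197, 0.0004, 0.015]
tool_rot: [180.0, -0.2, -177.4]
force: [-6.0, 0.5, 4.7]
opening: 0.997
gripper_force: 3.3
```

{"op": "play_rows", "data": {
  "moves": [
    {"tx":-0.25,"ty":0,"tz":0,"wx":0,"wy":0,"wz":0},
    {"tx":-0.25,"ty":0,"tz":0,"wx":0,"wy":0,"wz":0},
    {"tx":-0.2,"ty":0,"tz":0,"wx":0,"wy":0,"wz":0},
    {"tx":-0.1,"ty":0,"tz":0,"wx":0,"wy":0,"wz":0},
    {"tx":-0.1,"ty":0,"tz":0,"wx":0,"wy":0,"wz":0},
    {"tx":-0.1,"ty":0,"tz":0,"wx":0,"wy":0,"wz":0},
    {"tx":-0.1,"ty":0,"tz":0,"wx":0,"wy":0,"wz":0},
    {"tx":-0.1,"ty":0,"tz":0,"wx":0,"wy":0,"wz":0},
    {"tx":0,"ty":0,"tz":0,"wx":0,"wy":0,"wz":0},
    {"tx":0,"ty":0,"tz":0,"wx":0,"wy":0,"wz":0}
  ]
}}

```text
clock: 4.57
tcp_pos: [0.557, 0.002, 0.015]
tool_rot: [180.0, 0.0, -177.4]
force: [-2.5, -0.5, 0.0]
opening: 1.0
gripper_force: 0.9
```

{"op": "play_rows", "data": {
  "moves": [
    {"tx":-0.05,"ty":0,"tz":0,"wx":0,"wy":0,"wz":0},
    {"tx":-0.05,"ty":0,"tz":0,"wx":0,"wy":0,"wz":0},
    {"tx":-0.05,"ty":0,"tz":0,"wx":0,"wy":0,"wz":0},
    {"tx":-0.05,"ty":0,"tz":0,"wx":0,"wy":0,"wz":0},
    {"tx":-0.05,"ty":0,"tz":0,"wx":0,"wy":0,"wz":0},
    {"tx":-0.04,"ty":0,"tz":0,"wx":0,"wy":0,"wz":0},
    {"tx":-0.04,"ty":0,"tz":0,"wx":0,"wy":0,"wz":0},
    {"tx":0,"ty":0,"tz":0,"wx":0,"wy":0,"wz":0},
    {"tx":0,"ty":0,"tz":0,"wx":0,"wy":0,"wz":0},
    {"tx":0,"ty":0,"tz":0,"wx":0,"wy":0,"wz":0}
  ]
}}

```text
clock: 5.4
tcp_pos: [0.5626, 0.0022, 0.0145]
tool_rot: [179.9, -0.5, -177.5]
force: [-12.3, -1.2, 9.2]
opening: 0.996
gripper_force: 6.2
```

```bash
python3 -c "
from h import *
im=bot.get_image('top');cv2.imwrite('pics/t2.png',cv2.resize(im[125:215,195:345,::-1],None,fx=5,fy=5,interpolation=2))"
```

```text
(no output)
```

View pics/t2.png

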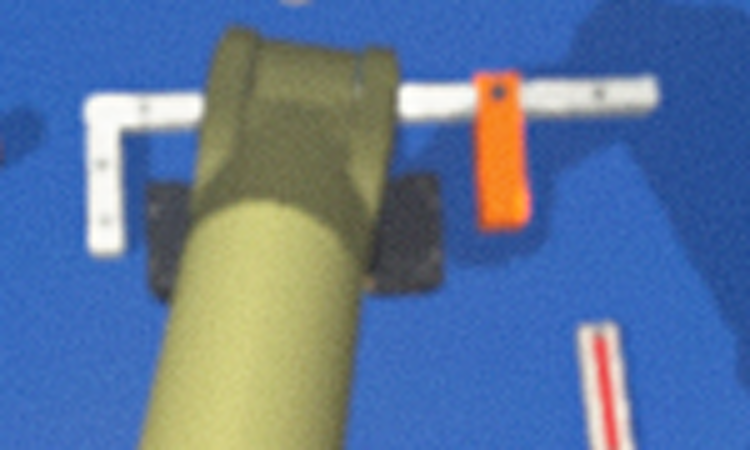

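The arm hides the box in the top view, while the stop and jaw are unmoved. A little more push will show whether it is against the fence.

{"op": "play_rows", "data": {
  "moves": [
    {"tx":-0.05,"ty":0,"tz":0,"wx":0,"wy":0,"wz":0},
    {"tx":-0.05,"ty":0,"tz":0,"wx":0,"wy":0,"wz":0},
    {"tx":-0.05,"ty":0,"tz":0,"wx":0,"wy":0,"wz":0},
    {"tx":0,"ty":0,"tz":0,"wx":0,"wy":0,"wz":0},
    {"tx":0,"ty":0,"tz":0,"wx":0,"wy":0,"wz":0},
    {"tx":0,"ty":0,"tz":0,"wx":0,"wy":0,"wz":0},
    {"tx":0,"ty":0,"tz":0,"wx":0,"wy":0,"wz":0},
    {"tx":0,"ty":0,"tz":0,"wx":0,"wy":0,"wz":0},
    {"tx":0,"ty":0,"tz":0,"wx":0,"wy":0,"wz":0},
    {"tx":0,"ty":0,"tz":0,"wx":0,"wy":0,"wz":0}
  ]
}}

```text
clock: 6.28
tcp_pos: [0.5626, 0.0021, 0.0139]
tool_rot: [179.9, -1.0, -177.5]
force: [-22.2, -0.9, 17.9]
opening: 1.001
gripper_force: 11.4
```

```bash
python3 -c "
from h import *
im=bot.get_image('side');cv2.imwrite('pics/s2.png',cv2.resize(im[140:250,170:290,::-1],None,fx=5,fy=5,interpolation=2))"
```

```text
(no output)
```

View pics/s2.png

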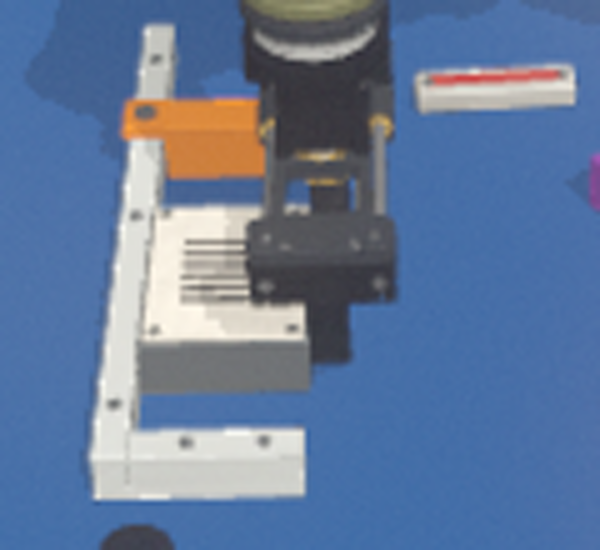

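The box is now flush along the fence, and the jaw and stop are unaffected. I'll retreat, lift and close the fingers for the jaw.

{"op": "play_rows", "data": {
  "moves": [
    {"tx":0.5,"ty":0,"tz":0,"wx":0,"wy":0,"wz":0},
    {"tx":0.6,"ty":0,"tz":0,"wx":0,"wy":0,"wz":0},
    {"tx":0,"ty":0,"tz":-0.6,"wx":0,"wy":0,"wz":0},
    {"tx":0,"ty":0,"tz":-0.9,"wx":0,"wy":0,"wz":0},
    {"tx":0,"ty":0,"tz":-0.9,"wx":0,"wy":0,"wz":0},
    {"tx":0,"ty":-0.6,"tz":-0.6,"wx":0,"wy":0,"wz":0},
    {"tx":0,"ty":-0.9,"tz":0,"wx":0,"wy":0,"wz":0},
    {"tx":0,"ty":-0.9,"tz":0,"wx":0,"wy":0,"wz":0},
    {"tx":0,"ty":-0.9,"tz":0,"wx":0,"wy":0,"wz":0},
    {"tx":0,"ty":-0.9,"tz":0,"wx":0,"wy":0,"wz":0}
  ],
  "hand": -1
}}

```text
clock: 7.17
tcp_pos: [0.5452, -0.126, 0.1059]
tool_rot: [-180.0, 0.2, -177.4]
force: [1.2, 0.0, -0.1]
opening: 0.327
gripper_force: 0.0
```

{"op": "play_rows", "data": {
  "moves": [
    {"tx":0,"ty":-0.9,"tz":0,"wx":0,"wy":0,"wz":0},
    {"tx":0,"ty":-0.9,"tz":0,"wx":0,"wy":0,"wz":0},
    {"tx":-0.7,"ty":-0.3,"tz":0,"wx":0,"wy":0,"wz":0},
    {"tx":-0.7,"ty":-0.2,"tz":0,"wx":0,"wy":0,"wz":0},
    {"tx":-0.7,"ty":0,"tz":0,"wx":0,"wy":0,"wz":0},
    {"tx":-0.7,"ty":0,"tz":0,"wx":0,"wy":0,"wz":0},
    {"tx":0,"ty":0,"tz":0,"wx":0,"wy":0,"wz":0},
    {"tx":0,"ty":0,"tz":0,"wx":0,"wy":0,"wz":0},
    {"tx":0,"ty":0,"tz":0,"wx":0,"wy":0,"wz":0},
    {"tx":0,"ty":0,"tz":0,"wx":0,"wy":0,"wz":0}
  ]
}}

```text
clock: 8.0
tcp_pos: [0.63, -0.1905, 0.1051]
tool_rot: [-180.0, 0.0, -177.5]
force: [-0.6, 0.0, 0.1]
opening: 0.005
gripper_force: 0.0
```

{"op": "play_rows", "data": {
  "moves": [
    {"tx":0,"ty":-0.2,"tz":0.4,"wx":0,"wy":0,"wz":0},
    {"tx":0,"ty":0,"tz":0.5,"wx":0,"wy":0,"wz":0},
    {"tx":0,"ty":0,"tz":0.5,"wx":0,"wy":0,"wz":0},
    {"tx":0,"ty":0,"tz":0.5,"wx":0,"wy":0,"wz":0},
    {"tx":0,"ty":0,"tz":0.5,"wx":0,"wy":0,"wz":0},
    {"tx":0,"ty":0,"tz":0.3,"wx":0,"wy":0,"wz":0},
    {"tx":0,"ty":0,"tz":0.2,"wx":0,"wy":0,"wz":0},
    {"tx":0,"ty":0,"tz":0,"wx":0,"wy":0,"wz":0},
    {"tx":0,"ty":0,"tz":0,"wx":0,"wy":0,"wz":0},
    {"tx":0,"ty":0,"tz":0,"wx":0,"wy":0,"wz":0}
  ]
}}

```text
clock: 8.83
tcp_pos: [0.6316, -0.1963, 0.0187]
tool_rot: [-180.0, 0.1, -177.4]
force: [0.0, -0.7, -0.8]
opening: 0.007
gripper_force: 0.0
```

```bash
python3 -c "
from h import *
im=bot.get_image('side');cv2.imwrite('pics/s3.png',cv2.resize(im[110:240,170:300,::-1],None,fx=4.5,fy=4.5,interpolation=2))"
```

```text
(no output)
```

View pics/s3.png

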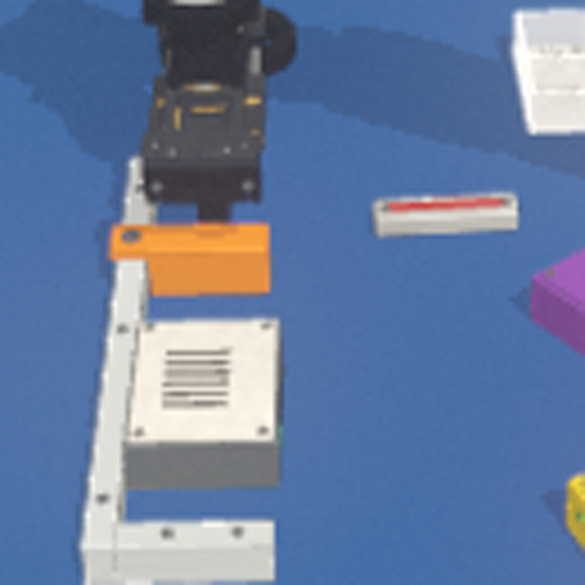

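The box is flush with the fence and the fingers are behind the jaw at about (215,210). Now I'll push the jaw towards the stop.

{"op": "play_rows", "data": {
  "moves": [
    {"tx":0,"ty":0.2,"tz":0,"wx":0,"wy":0,"wz":0},
    {"tx":0,"ty":0.2,"tz":0,"wx":0,"wy":0,"wz":0},
    {"tx":0,"ty":0.3,"tz":0,"wx":0,"wy":0,"wz":0},
    {"tx":0,"ty":0.3,"tz":0,"wx":0,"wy":0,"wz":0},
    {"tx":0,"ty":0.3,"tz":0,"wx":0,"wy":0,"wz":0},
    {"tx":0,"ty":0.3,"tz":0,"wx":0,"wy":0,"wz":0},
    {"tx":0,"ty":0.3,"tz":0,"wx":0,"wy":0,"wz":0},
    {"tx":0,"ty":0.3,"tz":0,"wx":0,"wy":0,"wz":0},
    {"tx":0,"ty":0.2,"tz":0,"wx":0,"wy":0,"wz":0},
    {"tx":0,"ty":0.2,"tz":0,"wx":0,"wy":0,"wz":0}
  ]
}}

```text
clock: 9.72
tcp_pos: [0.6275, -0.1173, 0.0182]
tool_rot: [-180.0, 0.0, -177.4]
force: [0.6, -2.9, 1.9]
opening: 0.005
gripper_force: 1.5
```

{"op": "play_rows", "data": {
  "moves": [
    {"tx":0,"ty":0.2,"tz":0,"wx":0,"wy":0,"wz":0},
    {"tx":0,"ty":0.2,"tz":0,"wx":0,"wy":0,"wz":0},
    {"tx":0,"ty":0.2,"tz":0,"wx":0,"wy":0,"wz":0},
    {"tx":0,"ty":0.2,"tz":0,"wx":0,"wy":0,"wz":0},
    {"tx":0,"ty":0.2,"tz":0,"wx":0,"wy":0,"wz":0},
    {"tx":0,"ty":0.2,"tz":0,"wx":0,"wy":0,"wz":0},
    {"tx":0,"ty":0.2,"tz":0,"wx":0,"wy":0,"wz":0},
    {"tx":0,"ty":0.1,"tz":0,"wx":0,"wy":0,"wz":0},
    {"tx":0,"ty":0,"tz":0,"wx":0,"wy":0,"wz":0},
    {"tx":0,"ty":0,"tz":0,"wx":0,"wy":0,"wz":0}
  ]
}}

```text
clock: 10.55
tcp_pos: [0.6255, -0.0731, 0.0181]
tool_rot: [180.0, 0.0, -177.5]
force: [0.2, -3.6, 2.7]
opening: 0.008
gripper_force: 2.0
```

{"op": "play_rows", "data": {
  "moves": [
    {"tx":0,"ty":0.15,"tz":0,"wx":0,"wy":0,"wz":0},
    {"tx":0,"ty":0.15,"tz":0,"wx":0,"wy":0,"wz":0},
    {"tx":0,"ty":0.15,"tz":0,"wx":0,"wy":0,"wz":0},
    {"tx":0,"ty":0.1,"tz":0,"wx":0,"wy":0,"wz":0},
    {"tx":0,"ty":0.1,"tz":0,"wx":0,"wy":0,"wz":0},
    {"tx":0,"ty":0.1,"tz":0,"wx":0,"wy":0,"wz":0},
    {"tx":0,"ty":0.1,"tz":0,"wx":0,"wy":0,"wz":0},
    {"tx":0,"ty":0.05,"tz":0,"wx":0,"wy":0,"wz":0},
    {"tx":0,"ty":0,"tz":0,"wx":0,"wy":0,"wz":0},
    {"tx":0,"ty":0,"tz":0,"wx":0,"wy":0,"wz":0}
  ]
}}

```text
clock: 11.38
tcp_pos: [0.6242, -0.0471, 0.0181]
tool_rot: [-180.0, 0.0, -177.5]
force: [0.6, -3.7, 2.8]
opening: 0.007
gripper_force: 2.7
```

{"op": "play_rows", "data": {
  "moves": [
    {"tx":0,"ty":0.05,"tz":0,"wx":0,"wy":0,"wz":0},
    {"tx":0,"ty":0.05,"tz":0,"wx":0,"wy":0,"wz":0},
    {"tx":0,"ty":0.05,"tz":0,"wx":0,"wy":0,"wz":0},
    {"tx":0,"ty":0.05,"tz":0,"wx":0,"wy":0,"wz":0},
    {"tx":0,"ty":0,"tz":0,"wx":0,"wy":0,"wz":0},
    {"tx":0,"ty":0,"tz":0,"wx":0,"wy":0,"wz":0},
    {"tx":0,"ty":0,"tz":0,"wx":0,"wy":0,"wz":0},
    {"tx":0,"ty":0,"tz":0,"wx":0,"wy":0,"wz":0},
    {"tx":0,"ty":0,"tz":0,"wx":0,"wy":0,"wz":0},
    {"tx":0,"ty":0,"tz":0,"wx":0,"wy":0,"wz":0}
  ]
}}

```text
clock: 12.22
tcp_pos: [0.624, -0.0413, 0.0181]
tool_rot: [-179.9, 0.0, -177.5]
force: [0.5, -5.3, 3.2]
opening: 0.004
gripper_force: 2.9
```

{"op": "play_rows", "data": {
  "moves": [
    {"tx":0,"ty":0.05,"tz":0,"wx":0,"wy":0,"wz":0},
    {"tx":0,"ty":0.05,"tz":0,"wx":0,"wy":0,"wz":0},
    {"tx":0,"ty":0.05,"tz":0,"wx":0,"wy":0,"wz":0},
    {"tx":0,"ty":0.05,"tz":0,"wx":0,"wy":0,"wz":0},
    {"tx":0,"ty":0,"tz":0,"wx":0,"wy":0,"wz":0},
    {"tx":0,"ty":0,"tz":0,"wx":0,"wy":0,"wz":0},
    {"tx":0,"ty":0,"tz":0,"wx":0,"wy":0,"wz":0},
    {"tx":0,"ty":0,"tz":0,"wx":0,"wy":0,"wz":0},
    {"tx":0,"ty":0,"tz":0,"wx":0,"wy":0,"wz":0},
    {"tx":0,"ty":0,"tz":0,"wx":0,"wy":0,"wz":0}
  ]
}}

```text
clock: 13.05
tcp_pos: [0.6237, -0.0353, 0.0181]
tool_rot: [-179.9, 0.0, -177.5]
force: [0.7, -5.6, 1.7]
opening: 0.007
gripper_force: 2.9
```

```bash
python3 -c "
from h import *
im=bot.get_image('side');cv2.imwrite('pics/s4.png',cv2.resize(im[150:250,170:270,::-1],None,fx=6,fy=6,interpolation=2))"
```

```text
(no output)
```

View pics/s4.png

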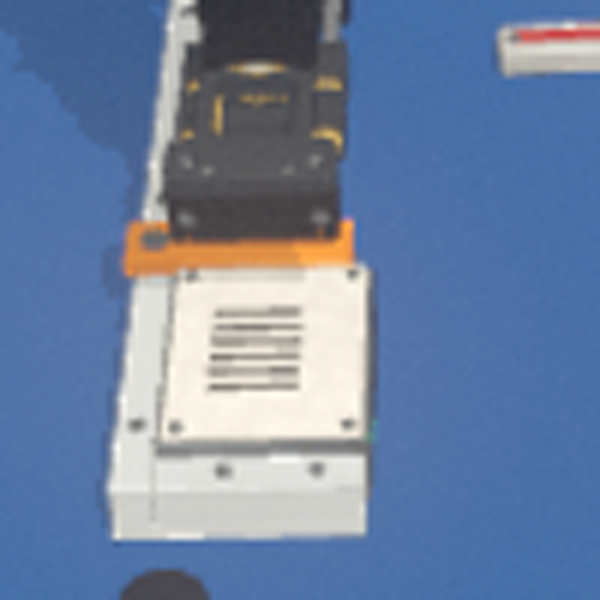

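The jaw is on the box and the box is almost at the stop. Force hasn't risen yet, so I'll continue gently.

{"op": "play_rows", "data": {
  "moves": [
    {"tx":0,"ty":0.05,"tz":0,"wx":0,"wy":0,"wz":0},
    {"tx":0,"ty":0.05,"tz":0,"wx":0,"wy":0,"wz":0},
    {"tx":0,"ty":0.05,"tz":0,"wx":0,"wy":0,"wz":0},
    {"tx":0,"ty":0,"tz":0,"wx":0,"wy":0,"wz":0},
    {"tx":0,"ty":0,"tz":0,"wx":0,"wy":0,"wz":0},
    {"tx":0,"ty":0,"tz":0,"wx":0,"wy":0,"wz":0},
    {"tx":0,"ty":0,"tz":0,"wx":0,"wy":0,"wz":0},
    {"tx":0,"ty":0,"tz":0,"wx":0,"wy":0,"wz":0},
    {"tx":0,"ty":0,"tz":0,"wx":0,"wy":0,"wz":0},
    {"tx":0,"ty":0,"tz":0,"wx":0,"wy":0,"wz":0}
  ]
}}

```text
clock: 13.93
tcp_pos: [0.6237, -0.0349, 0.0182]
tool_rot: [-179.7, 0.1, -177.6]
force: [0.9, -11.7, 1.8]
opening: 0.007
gripper_force: 5.7
```

{"op": "play_rows", "data": {
  "moves": [
    {"tx":0,"ty":0.05,"tz":0,"wx":0,"wy":0,"wz":0},
    {"tx":0,"ty":0.05,"tz":0,"wx":0,"wy":0,"wz":0},
    {"tx":0,"ty":0,"tz":0,"wx":0,"wy":0,"wz":0},
    {"tx":0,"ty":0,"tz":0,"wx":0,"wy":0,"wz":0},
    {"tx":0,"ty":0,"tz":0,"wx":0,"wy":0,"wz":0},
    {"tx":0,"ty":0,"tz":0,"wx":0,"wy":0,"wz":0},
    {"tx":0,"ty":0,"tz":0,"wx":0,"wy":0,"wz":0},
    {"tx":0,"ty":0,"tz":0,"wx":0,"wy":0,"wz":0},
    {"tx":0,"ty":0,"tz":0,"wx":0,"wy":0,"wz":0},
    {"tx":0,"ty":0,"tz":0,"wx":0,"wy":0,"wz":0}
  ]
}}

```text
clock: 14.77
tcp_pos: [0.6237, -0.0348, 0.0183]
tool_rot: [-179.5, 0.1, -177.7]
force: [1.0, -15.7, -0.3]
opening: 0.006
gripper_force: 7.8
```

The position stalled at 16 N, so the box is against the stop. I'll back off, lift and clear the view.

{"op": "play_rows", "data": {
  "moves": [
    {"tx":0,"ty":-0.4,"tz":0,"wx":0,"wy":0,"wz":0},
    {"tx":0,"ty":-0.8,"tz":0,"wx":0,"wy":0,"wz":0},
    {"tx":0,"ty":0,"tz":-0.5,"wx":0,"wy":0,"wz":0},
    {"tx":0,"ty":0,"tz":-1,"wx":0,"wy":0,"wz":0},
    {"tx":0,"ty":0,"tz":-1,"wx":0,"wy":0,"wz":0},
    {"tx":0,"ty":0,"tz":-1,"wx":0,"wy":0,"wz":0},
    {"tx":0,"ty":-0.9,"tz":-1,"wx":0,"wy":0,"wz":0},
    {"tx":0,"ty":-0.9,"tz":0,"wx":0,"wy":0,"wz":0},
    {"tx":0,"ty":-0.9,"tz":0,"wx":0,"wy":0,"wz":0},
    {"tx":0,"ty":-0.9,"tz":0,"wx":0,"wy":0,"wz":0}
  ]
}}

```text
clock: 15.6
tcp_pos: [0.6303, -0.1687, 0.1533]
tool_rot: [179.8, 0.1, -177.3]
force: [0.2, -0.0, -0.2]
opening: 0.004
gripper_force: 0.0
```

{"op": "play_rows", "data": {
  "moves": [
    {"tx":0,"ty":-0.9,"tz":0,"wx":0,"wy":0,"wz":0},
    {"tx":0,"ty":-0.9,"tz":0,"wx":0,"wy":0,"wz":0},
    {"tx":0,"ty":-0.9,"tz":0,"wx":0,"wy":0,"wz":0},
    {"tx":0,"ty":-0.9,"tz":0,"wx":0,"wy":0,"wz":0},
    {"tx":0,"ty":0,"tz":0,"wx":0,"wy":0,"wz":0},
    {"tx":0,"ty":0,"tz":0,"wx":0,"wy":0,"wz":0},
    {"tx":0,"ty":0,"tz":0,"wx":0,"wy":0,"wz":0},
    {"tx":0,"ty":0,"tz":0,"wx":0,"wy":0,"wz":0},
    {"tx":0,"ty":0,"tz":0,"wx":0,"wy":0,"wz":0},
    {"tx":0,"ty":0,"tz":0,"wx":0,"wy":0,"wz":0}
  ]
}}

```text
clock: 16.43
tcp_pos: [0.6352, -0.2766, 0.1529]
tool_rot: [179.9, 0.0, -177.3]
force: [0.6, -0.1, 0.4]
opening: 0.005
gripper_force: 0.0
```

```bash
python3 -c "
from h import *
a=bot.get_image('side')[150:250,170:270,::-1];b=bot.get_image('top')[130:190,200:300,::-1]
a=cv2.resize(a,(400,400),interpolation=2);b=cv2.resize(b,(400,240),interpolation=2)
o=np.zeros((400,800,3),np.uint8);o[:,:400]=a;o[:240,400:]=b;cv2.imwrite('pics/f5.png',o)"
```

```text
(no output)
```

View pics/f5.png

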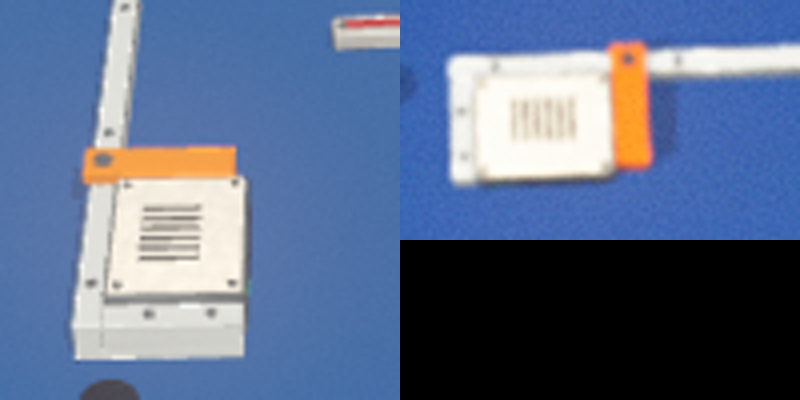

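In both views the box sits in the corner with the jaw on it, flush to the stop. I'll make one confirming push on the robot-side face to be sure of fence contact.

{"op": "play_rows", "data": {
  "moves": [
    {"tx":0.27,"ty":0.9,"tz":0,"wx":0,"wy":0,"wz":0},
    {"tx":0.27,"ty":0.9,"tz":0,"wx":0,"wy":0,"wz":0},
    {"tx":0.27,"ty":0.9,"tz":0,"wx":0,"wy":0,"wz":0},
    {"tx":0.27,"ty":0.9,"tz":0,"wx":0,"wy":0,"wz":0},
    {"tx":0.27,"ty":0.9,"tz":0,"wx":0,"wy":0,"wz":0},
    {"tx":0.27,"ty":0.9,"tz":0,"wx":0,"wy":0,"wz":0},
    {"tx":0.27,"ty":0.9,"tz":0,"wx":0,"wy":0,"wz":0},
    {"tx":0.27,"ty":0.9,"tz":0,"wx":0,"wy":0,"wz":0},
    {"tx":0.27,"ty":0.9,"tz":0,"wx":0,"wy":0,"wz":0},
    {"tx":0.27,"ty":0.9,"tz":0,"wx":0,"wy":0,"wz":0}
  ],
  "hand": 1
}}

```text
clock: 17.37
tcp_pos: [0.541, -0.0108, 0.1532]
tool_rot: [180.0, 0.0, -177.4]
force: [1.1, 0.3, -1.0]
opening: 0.68
gripper_force: 0.0
```

{"op": "play_rows", "data": {
  "moves": [
    {"tx":0,"ty":0.9,"tz":0,"wx":0,"wy":0,"wz":0},
    {"tx":0,"ty":0.9,"tz":0,"wx":0,"wy":0,"wz":0},
    {"tx":0,"ty":0.3,"tz":0.5,"wx":0,"wy":0,"wz":0},
    {"tx":0,"ty":0,"tz":0.5,"wx":0,"wy":0,"wz":0},
    {"tx":0,"ty":0,"tz":0.5,"wx":0,"wy":0,"wz":0},
    {"tx":0,"ty":0,"tz":0.5,"wx":0,"wy":0,"wz":0},
    {"tx":0,"ty":0,"tz":0.2,"wx":0,"wy":0,"wz":0},
    {"tx":0,"ty":0,"tz":0,"wx":0,"wy":0,"wz":0},
    {"tx":0,"ty":0,"tz":0,"wx":0,"wy":0,"wz":0},
    {"tx":0,"ty":0,"tz":0,"wx":0,"wy":0,"wz":0}
  ]
}}

```text
clock: 18.2
tcp_pos: [0.5396, 0.0507, 0.088]
tool_rot: [180.0, 0.1, -177.5]
force: [-0.4, 0.6, -0.8]
opening: 1.0
gripper_force: 0.0
```

{"op": "play_rows", "data": {
  "moves": [
    {"tx":0,"ty":0,"tz":0.5,"wx":0,"wy":0,"wz":0},
    {"tx":0,"ty":0,"tz":0.5,"wx":0,"wy":0,"wz":0},
    {"tx":0,"ty":0,"tz":0.5,"wx":0,"wy":0,"wz":0},
    {"tx":0,"ty":0,"tz":0.5,"wx":0,"wy":0,"wz":0},
    {"tx":0,"ty":0,"tz":0.3,"wx":0,"wy":0,"wz":0},
    {"tx":0,"ty":0,"tz":0.1,"wx":0,"wy":0,"wz":0},
    {"tx":-0.15,"ty":0,"tz":0,"wx":0,"wy":0,"wz":0},
    {"tx":-0.15,"ty":0,"tz":0,"wx":0,"wy":0,"wz":0},
    {"tx":-0.1,"ty":0,"tz":0,"wx":0,"wy":0,"wz":0},
    {"tx":-0.1,"ty":0,"tz":0,"wx":0,"wy":0,"wz":0}
  ]
}}

```text
clock: 19.03
tcp_pos: [0.5553, 0.0514, 0.016]
tool_rot: [180.0, 0.1, -177.5]
force: [0.2, -0.9, 0.1]
opening: 1.0
gripper_force: 0.0
```

{"op": "play_rows", "data": {
  "moves": [
    {"tx":-0.1,"ty":0,"tz":0,"wx":0,"wy":0,"wz":0},
    {"tx":-0.05,"ty":0,"tz":0,"wx":0,"wy":0,"wz":0},
    {"tx":-0.05,"ty":0,"tz":0,"wx":0,"wy":0,"wz":0},
    {"tx":-0.05,"ty":0,"tz":0,"wx":0,"wy":0,"wz":0},
    {"tx":-0.05,"ty":0,"tz":0,"wx":0,"wy":0,"wz":0},
    {"tx":0,"ty":0,"tz":0,"wx":0,"wy":0,"wz":0},
    {"tx":0,"ty":0,"tz":0,"wx":0,"wy":0,"wz":0},
    {"tx":0,"ty":0,"tz":0,"wx":0,"wy":0,"wz":0},
    {"tx":0,"ty":0,"tz":0,"wx":0,"wy":0,"wz":0},
    {"tx":0,"ty":0,"tz":0,"wx":0,"wy":0,"wz":0}
  ]
}}

```text
clock: 19.87
tcp_pos: [0.5603, 0.0517, 0.0144]
tool_rot: [180.0, -0.3, -177.4]
force: [-5.7, -0.3, 4.9]
opening: 1.0
gripper_force: 3.0
```

{"op": "play_rows", "data": {
  "moves": [
    {"tx":-0.05,"ty":0,"tz":0,"wx":0,"wy":0,"wz":0},
    {"tx":-0.05,"ty":0,"tz":0,"wx":0,"wy":0,"wz":0},
    {"tx":-0.05,"ty":0,"tz":0,"wx":0,"wy":0,"wz":0},
    {"tx":0,"ty":0,"tz":0,"wx":0,"wy":0,"wz":0},
    {"tx":0,"ty":0,"tz":0,"wx":0,"wy":0,"wz":0},
    {"tx":0,"ty":0,"tz":0,"wx":0,"wy":0,"wz":0},
    {"tx":0,"ty":0,"tz":0,"wx":0,"wy":0,"wz":0},
    {"tx":0,"ty":0,"tz":0,"wx":0,"wy":0,"wz":0},
    {"tx":0,"ty":0,"tz":0,"wx":0,"wy":0,"wz":0},
    {"tx":0,"ty":0,"tz":0,"wx":0,"wy":0,"wz":0}
  ]
}}

```text
clock: 20.7
tcp_pos: [0.5604, 0.0517, 0.0139]
tool_rot: [179.9, -0.8, -177.4]
force: [-17.8, -2.0, 13.2]
opening: 1.002
gripper_force: 8.2
```

{"op": "play_rows", "data": {
  "moves": [
    {"tx":0.4,"ty":0,"tz":0,"wx":0,"wy":0,"wz":0},
    {"tx":0.5,"ty":0,"tz":0,"wx":0,"wy":0,"wz":0},
    {"tx":0.4,"ty":0,"tz":0,"wx":0,"wy":0,"wz":0},
    {"tx":0,"ty":0,"tz":-0.4,"wx":0,"wy":0,"wz":0},
    {"tx":0,"ty":0,"tz":-0.9,"wx":0,"wy":0,"wz":0},
    {"tx":0,"ty":0,"tz":-0.9,"wx":0,"wy":0,"wz":0},
    {"tx":0,"ty":0,"tz":-0.9,"wx":0,"wy":0,"wz":0},
    {"tx":0,"ty":-0.9,"tz":-0.9,"wx":0,"wy":0,"wz":0},
    {"tx":0,"ty":-0.9,"tz":-0.9,"wx":0,"wy":0,"wz":0},
    {"tx":0,"ty":-0.9,"tz":0,"wx":0,"wy":0,"wz":0}
  ]
}}

```text
clock: 21.53
tcp_pos: [0.5366, -0.0317, 0.169]
tool_rot: [179.9, 0.7, -177.4]
force: [1.0, -0.1, 0.1]
opening: 1.003
gripper_force: 0.0
```

{"op": "play_rows", "data": {
  "moves": [
    {"tx":0,"ty":-0.9,"tz":0,"wx":0,"wy":0,"wz":0},
    {"tx":0,"ty":-0.9,"tz":0,"wx":0,"wy":0,"wz":0},
    {"tx":0,"ty":-0.9,"tz":0,"wx":0,"wy":0,"wz":0},
    {"tx":0,"ty":-0.9,"tz":0,"wx":0,"wy":0,"wz":0},
    {"tx":0,"ty":-0.9,"tz":0,"wx":0,"wy":0,"wz":0},
    {"tx":0,"ty":-0.9,"tz":0,"wx":0,"wy":0,"wz":0},
    {"tx":0,"ty":0,"tz":0,"wx":0,"wy":0,"wz":0},
    {"tx":0,"ty":0,"tz":0,"wx":0,"wy":0,"wz":0},
    {"tx":0,"ty":0,"tz":0,"wx":0,"wy":0,"wz":0},
    {"tx":0,"ty":0,"tz":0,"wx":0,"wy":0,"wz":0}
  ]
}}

```text
clock: 22.37
tcp_pos: [0.5398, -0.1912, 0.1623]
tool_rot: [180.0, 0.0, -177.3]
force: [0.4, 0.2, -0.5]
opening: 1.0
gripper_force: 0.0
```

```bash
python3 -c "
from h import *
a=bot.get_image('side')[140:250,170:290,::-1];b=bot.get_image('top')[130:230,200:330,::-1]
a=cv2.resize(a,(400,367),interpolation=2);b=cv2.resize(b,(400,308),interpolation=2)
o=np.zeros((400,800,3),np.uint8);o[:367,:400]=a;o[:308,400:]=b;cv2.imwrite('pics/f6.png',o)"
```

```text
(no output)
```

View pics/f6.png

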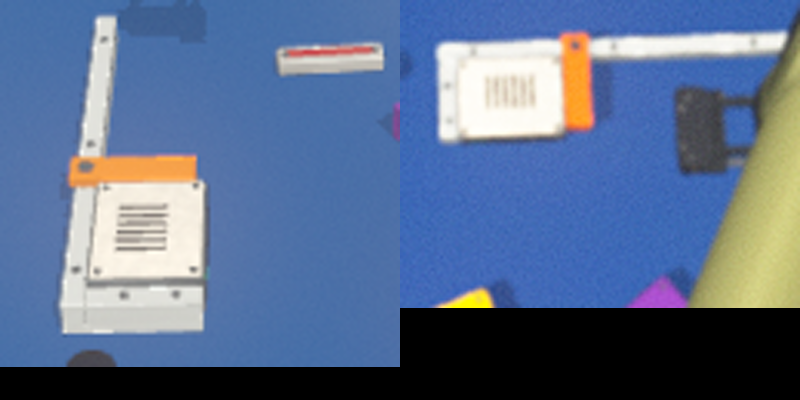

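The box is in the corner, square to the fence and stop, with the jaw against it. The arm is clear and the multitool is where it was. I'll hand in.

```bash
python3 -c "
from station import bot
print(bot.close_job())"
```

```text
the job is handed in; nothing more can be done
None
```

I pushed the box into the fixture's corner, slid the jaw up against it, and handed the job in at about 22 s with the arm clear; in the last pictures it looks square and seated, but the hand-in reported no verdict.

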